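Lock the orange service plug into the inverter and start the test

TASK

Slide the yellow guard fully open off the inverter's orange socket, then fit the orange service plug: line its lugs up with the socket's slots, push it down and twist it clockwise to the stop, and let go. Then press the tester's green key fully down so that the red one comes up, leaving the yellow and blue keys as they are, and leave the guard open and the other things on the bench where they are.

Things in the scene. Friction and masses are not known exactly. Their poses are not given: they have to be found in the camera images.
- housing: Open cast-aluminium inverter housing, fixed to the bench, 200 (x) x 300 (y) x 75 mm high; with bolt bosses and two orange outlets on the +x wall it reaches 128 mm to +x, 112 mm to -x and 162 mm to either y. Origin at the centre of its underside; z up. Nothing in it is higher than 88 mm apart from the guard and its two rails (92 mm).
- socket (a point): Centre of the top face of the orange round bayonet socket (72 mm wide, top 88 mm above the bench) in the housing; axes as the housing's. Bore 41 mm wide; two slots 16 mm wide run from it to radius 28.5 mm along the socket's +x and -x, through a rim 8 mm thick. Below the rim the lugs can turn only clockwise seen from above, 60 degrees (1.05 rad) from the slots to a hard stop.
- guard (a joint): Yellow sliding guard plate, 80 (x) x 74 (y) x 5 mm, over the socket: its underside is 4 mm above the socket's top face. Slides along the housing's +y on rails; 0 m = centred on the socket (shut), 0.100 m = end stop (fully open). Friction 1.5 N, stays where it is left.
- guard_tab (a point): Centre of the top edge of the black upright tab of the guard, 50 (x) x 8 (y) x 22 mm high above the plate; the tab stands at the guard's -y edge (33 mm to -y from its centre). Push it towards +y of the housing. Axes as the housing's.
- plug: Orange bayonet service plug, about 160 g, upright on the bench. Origin at the centre of its underside, z up. Black barrel 38 mm wide, 22 mm high, tapered foot; two black lugs along its +x and -x to radius 26 mm, 12 mm wide, 3.5 to 11 mm high up, hidden from above by the orange cap disc (64 mm wide, 22 to 29 mm high up). A half turn makes no difference.
- blank: Grey blanking cap with a bar like the plug's, 64 mm in diameter, 55 mm high, standing on the bench; it is not for this socket: leave it. Origin at the centre of its underside. It and the plug may stand in either of two places.
- tester: Grey bench tester, fixed, 140 (x) x 220 (y) x 60 mm high with a display ridge at +x up to 72 mm. Origin at the centre of its underside. Four keys in a row along its y, 36 mm apart, in any order, 20 mm to -x of its centre.
- key_green (a joint): Travel of the green key, 0 = up (start), 0.008 m = fully down. Key 30 (tester x) x 26 (tester y) mm. Keys are interlocked in two pairs, red with green and yellow with blue: one of a pair is down, and pressing the other down drives it up as far (about 3 N in all). No return spring: keys stay where they are left.
- key_green_top (a point): Centre of the green key's top face: 74 mm above the bench when up, 66 mm when down. Axes as the tester's.
- key_red (a joint): Travel of the red key, same sizes; starts down (0.008 m), must come up (0).
- key_red_top (a point): Centre of the red key's top face.
- key_yellow (a joint): Travel of the yellow key, same sizes; starts down (0.008 m) and must stay down.
- key_blue (a joint): Travel of the blue key, same sizes; starts up (0) and must stay up.
- screwdriver: Screwdriver lying on the bench, about 200 mm long along its x, 26 mm high; bystander.
- spray: Red spray can, 54 mm in diameter, 170 mm high, standing; bystander. Origin at the centre of its underside.
- tub: White tub, 100 mm in diameter, 110 mm high, standing; bystander. Origin at the centre of its underside.
- washer: Steel washer, 38 mm in diameter, 6 mm high, lying; bystander.
- connector: Loose orange connector with black nose, 30 x 50 x 30 mm; bystander.
- plunger (a joint): Sprung brass plunger in the socket's bore, 0 = up. It meets the plug's underside 12 mm below the socket's top face and pushes it up with 2 N, 6 N at full depth. Full depth: cap on the top face, plug origin 22 mm below it. The lugs pass under the rim from 19 mm on; let go after twisting, the plug rises 3 mm until its lugs bear on the rim (origin 19 mm below).
- plug_bar (a point): Centre of the top of the plug's orange grip bar, 57 mm above the plug's underside: 62 mm long along the plug's x (in line with the lugs), 14 mm wide (y), 28 mm high above the cap disc.
Mind the look-alikes: they are no part of the job. What is shaped like the plug but purple is not meant.

How it is judged:
By the outcome, as a careful person would: the job done as asked, in the order asked, and still so for the second after the job is handed in, with the robot touching nothing.
It also fails if it takes over 69 s, if anything falls off the work surface, if the arm or the gripper's body presses on something with over 40 N, if the wrist force passes 120 N, or if a joint passes its speed limit or range.

ROBOT

A 6-joint arm with a two-finger parallel gripper is mounted at the origin on the work surface. World frame = base frame: x ahead of the robot, y to its left, z up, the work surface at z = 0. Lengths are in mm, angles in rad, forces in N, time in s.
With the tool pointing down it reaches from about 350 to 725 mm from the base axis. Payload 4.3 kg.
Tool frame: the origin (TCP) lies at the very end of the fingers, on their centre line; the grasp point (between the pads) lies 19 mm behind it (grip_depth is the distance from the TCP to the grasp point, in mm); z points along the fingers, y is the line along which they close (so a half turn about z gives the same grasp; the last joint's range is limited). The gripper opens to 85 mm and grips with 20 to 120 N. Pads are 22 mm wide; open, the fingers measure 114 mm over their backs; the gripper's body (76 mm by 85 mm) begins 54 mm behind the grasp point. The pads swing forward as they close: fully open they stand 13 mm farther back than shut.
Start: joints at [-0.11, 0.377, 0.081, 1.274, 0, 1.46], TCP at [575.036, 0.002, 231.329] pointing down, gripper open.
Joint ranges: [-2.72, 2.72], [-0.84, 1.66], [-1.02, 1.22], [-1.77, 2.12], [-1.37, 1.28], [-3.14, 3.14]. Speed limits (rad/s): [2.57, 2.57, 3.14, 3.14, 3.14, 3.14].

INTERFACE

Orientations are given as a unit quaternion [x, y, z, w].
In Python, from station import * gives the robot as it stands.
- The arm moves only by the tool step_arm, never from a script. Its argument "moves" is text: rows parted by semicolons, each of 5 numbers parted by spaces: the opening, from 0 (shut) to 1 (fully open), then the shift along the world's x, y, z in m, then the turn about the world's z in rad. In form: gripper x y z spin; .... A call has 1 to 20 rows; each row shifts and turns the commanded pose from where the row before left it; what a row does not reach is not made up. A row lasts 1/12 s, in which the tool goes at most 41.7 mm and 7.16 degrees, less where a joint would pass 70% of its speed; a pose out of reach is approached as far as the arm can. A call with a gripper value outside its range is refused whole. The fingers move at their own pace and stop on an object; "squeeze" is the grip in N (left out, the last holds). Time passes only in rows, so rows that do not move let the fingers close. It gives the time, the measured TCP pose, the force, the opening and the grip force at its end, in the units of the state.
- observe(): the state, without advancing time (a new reading comes with each control period).
- camera(name): name is "scene" or "side" or "wrist"; returns the picture (420x560x3 uint8, red, green, blue); there is no depth.
- get_calibration(name): a dict with "K" (3x3 intrinsics, pixels), "eye" and "rotation" of the camera in the world; the wrist camera has in their place "mount" (4x4, takes a point from camera to tool coordinates, whose origin is the TCP and whose axes are the flange's). Camera axes: x right, y down, z forward; pixel columns grow to the right and rows downward; lengths in mm; the calibration is good to about 2 mm. A picture is of the moment at which its call begins: read the wrist's pose just before it. get_calibration takes no time and is no camera call.
- close_job(): hands the job in; it is judged then, once.
The state is a dict: "clock": time; "q": joint angles; "qd": joint speeds; "tau": joint torques, N m; "position": TCP position; "orientation": TCP orientation; "contact_force": force on the tool from outside, world axes, zero at the start; "ft_torque": the same for the moment, N m; "finger_gap": opening from 0.0 (shut) to 1.0 (fully open); "finger_force": force on a finger pad.
Only numpy, scipy, OpenCV 4.12 (cv2) and the standard library are available. Lean on these libraries where they do the work, as an engineer would, in place of code of your own. Each camera call takes 0.05 s, during which the arm holds its last target. There are 200 camera calls.

## Working session

There is one attempt and no reset: what is moved stays moved. The work goes in short steps, Python scripts to look and compute and a tool call to move; the robot and the scene stay as the last step left them, time stands still between calls to the robot, and variables do not carry over. Pictures are saved under pics/ and viewed, at most 10 in all, crops included, and the job is handed in when it is done.

Besides the shell and the picture viewer there is one more tool, called after "Call:" as name(argument=value, ...) on one line, values as JSON. step_arm: Moves the arm, as the interface text tells. Its arguments: {"type":"object","properties":{"moves":{"type":"string"},"squeeze":{"type":"number"}},"required":["moves"]}

```bash
ls; mkdir -p pics
python3 - <<'E'
from station import *
import cv2,numpy as np
for n in ["scene","side","wrist"]:
    im=camera(n); cv2.imwrite(f"pics/{n}0.png",im[:,:,::-1])
    c=get_calibration(n); print(n,{k:np.round(v,3).tolist() for k,v in c.items()})
o=observe();print(o)
a=cv2.imread("pics/scene0.png");b=cv2.imread("pics/side0.png")
cv2.imwrite("pics/both0.png",cv2.resize(np.vstack([a,b]),None,fx=.71,fy=.71))
E
```

```text
pics
scene {'K': [[386.91, 0.0, 285.773], [0.0, 386.91, 212.048], [0.0, 0.0, 1.0]], 'eye': [879.538, 470.291, 623.372], 'rotation': [0.23, 0.87, -0.419, -0.119]}
side {'K': [[443.891, 0.0, 286.902], [0.0, 443.891, 209.685], [0.0, 0.0, 1.0]], 'eye': [515.556, -735.855, 646.428], 'rotation': [0.902, -0.006, 0.008, -0.431]}
wrist {'K': [[324.52, 0.0, 269.165], [0.0, 324.52, 211.701], [0.0, 0.0, 1.0]], 'mount': [[0.0, -0.954, -0.299, 76.82], [1.0, 0.0, -0.0, -0.759], [0.0, -0.299, 0.954, -143.452], [0.0, 0.0, 0.0, 1.0]]}
{'clock': 0.15, 'q': array([-1.10313290e-01,  3.77892368e-01,  7.99431013e-02,  1.27445207e+00,
       -8.67651256e-06,  1.46051587e+00]), 'qd': array([ 0.00130144, -0.00433651,  0.0061213 ,  0.00072003, -0.00030674,
       -0.00038753]), 'tau': array([ 1.00972400e-03, -4.64035428e+01,  2.70170492e+01,  1.39211598e-02,
       -6.30224304e-05,  7.89257683e-06]), 'position': array([5.74479832e+02, 5.33203504e-02, 2.30581195e+02]), 'orientation': array([ 7.07118160e-01,  7.07094947e-01, -5.04932243e-04, -6.23757793e-04]), 'contact_force': array([-0.04883003,  0.0194393 ,  0.06243835]), 'ft_torque': array([0.00562394, 0.03272635, 0.00966857]), 'finger_force': 0.0, 'finger_gap': 0.9979700220438633}
```

View pics/scene0.png

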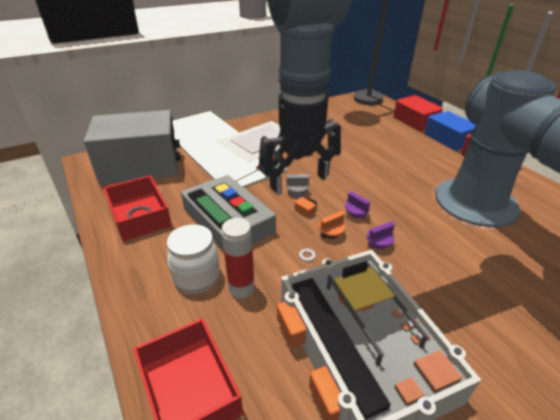

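View pics/side0.png

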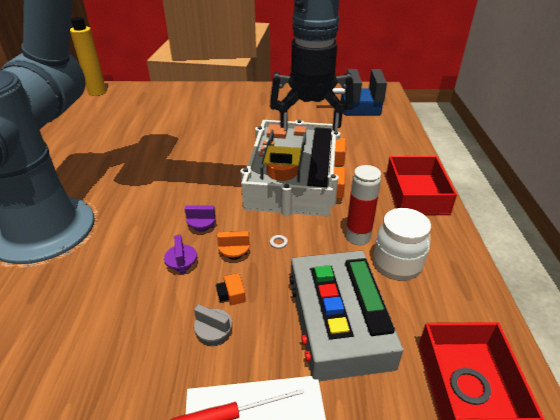

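The scene view shows the housing with its yellow guard at (365,288), the orange plug at (333,225), two purple look-alikes, the grey blank at (298,185) and the tester with keys at (222-247,188-207). In the side view the guard tab is at (281,157), the plug at (233,243), the green key at (324,272) and red at (328,290).

```bash
cat > h.py <<'E'
from station import *
import cv2,numpy as np
from scipy.spatial.transform import Rotation as R
def cam(n,o=None):
    c=get_calibration(n)
    if n!="wrist": return np.array(c["K"]),np.array(c["eye"]),R.from_quat(c["rotation"]).as_matrix()
    M=np.array(c["mount"]);T=R.from_quat(o["orientation"]).as_matrix()
    return np.array(c["K"]),T@M[:3,3]+o["position"],T@M[:3,:3]
def ray(C,uv):
    K,e,r=C; d=r@np.linalg.inv(K)@np.array([uv[0],uv[1],1.]); return e,d/np.linalg.norm(d)
def onz(C,uv,z):
    e,d=ray(C,uv); return e+d*(z-e[2])/d[2]
def tri(C1,p1,C2,p2):
    e1,d1=ray(C1,p1);e2,d2=ray(C2,p2)
    s=np.linalg.lstsq(np.c_[d1,-d2],e2-e1,rcond=None)[0]
    a,b=e1+d1*s[0],e2+d2*s[1]; return (a+b)/2,np.linalg.norm(a-b)
def proj(C,P):
    K,e,r=C;q=K@(r.T@(np.asarray(P,float)-e));return q[:2]/q[2]
H=dict(orange=(5,18,150,90),yellow=(19,34,150,80),green=(45,80,120,50),blue=(100,125,150,60),purple=(126,160,80,40),red=(0,4,180,100))
def blobs(im,c,amin=25):
    h=cv2.cvtColor(im,cv2.COLOR_RGB2HSV);a,b,s,v=H[c]
    m=cv2.inRange(h,(a,s,v),(b,255,255))
    n,l,st,ce=cv2.connectedComponentsWithStats(m)
    return [(ce[i],st[i],(l==i).astype(np.uint8)) for i in range(1,n) if st[i][4]>=amin]
E
python3 - <<'E'
from h import *
I={n:cv2.imread(f"pics/{n}0.png")[:,:,::-1].copy() for n in ["scene","side","wrist"]}
for n in ["scene","side","wrist"]:
    C=cam(n,observe())
    print(n,C[2][:,2].round(2))
    for c in H:
        for ce,st,m in blobs(I[n],c,40):
            if st[4]<3000: print(n,c,ce.round(1),st.tolist())
a=cv2.resize(I["scene"][150:350,180:450],None,fx=2.9,fy=2.9,interpolation=cv2.INTER_CUBIC)
b=cv2.resize(I["side"][110:360,150:420],None,fx=2.4,fy=2.4,interpolation=cv2.INTER_CUBIC)
cv2.imwrite("pics/ca.png",a[:,:,::-1]);cv2.imwrite("pics/cb.png",b[:,:,::-1])
E
```

```text
scene [-0.4  -0.68 -0.62]
scene orange [164.7 203.5] [155, 182, 17, 44, 47]
scene orange [304.8 206.5] [294, 197, 22, 21, 316]
scene orange [332.6 224. ] [318, 210, 28, 26, 531]
scene orange [290.6 324.3] [276, 302, 30, 46, 860]
scene orange [180.5 358.2] [133, 317, 109, 103, 261]
scene orange [324.6 392.7] [309, 367, 31, 53, 1101]
scene yellow [363.5 288.7] [336, 268, 57, 41, 1299]
scene green [245.  207.4] [239, 203, 13, 10, 87]
scene blue [449.1 128.6] [427, 112, 48, 37, 1099]
scene blue [229.1 193.2] [223, 189, 13, 10, 82]
scene purple [356.9 205.5] [345, 192, 24, 26, 442]
scene purple [381.  235.7] [367, 222, 27, 27, 535]
scene red [418.6 105.4] [398, 97, 43, 19, 441]
scene red [135.6 203.6] [104, 177, 63, 47, 822]
scene red [236.  201.1] [231, 198, 12, 8, 57]
scene red [139.  213.7] [133, 210, 14, 10, 91]
scene red [176.6 363. ] [135, 320, 99, 100, 1026]
side [ 0.02  0.78 -0.63]
side orange [365.2  84. ] [361, 81, 9, 7, 56]
side orange [283.5  91.6] [277, 83, 15, 18, 145]
side orange [310.9 111.6] [287, 99, 47, 25, 868]
side orange [276.7 131. ] [267, 124, 20, 14, 171]
side ora
[... 616 characters left out ...]
 1994]
side red [421.5 184.9] [390, 156, 67, 59, 2527]
side red [363.5 215.8] [352, 198, 26, 36, 680]
side red [327.9 290.1] [318, 283, 21, 15, 227]
side red [304. 339.] [302, 335, 5, 9, 41]
side red [307.6 355.4] [305, 351, 6, 10, 49]
side red [470.2 385.4] [457, 374, 27, 24, 452]
side red [213.5 413.4] [171, 403, 68, 17, 642]
wrist [-0.   -0.3  -0.95]
wrist orange [205.3  74.2] [169, 61, 73, 26, 1008]
wrist orange [219.9 219.1] [213, 213, 15, 13, 156]
wrist orange [ 84.  410.8] [63, 398, 40, 22, 589]
wrist green [286.3 361.3] [273, 348, 28, 28, 662]
wrist purple [ 57.2 279.3] [26, 250, 61, 64, 2522]
wrist red [486.3  12.5] [484, 0, 6, 26, 44]
wrist red [473.4  86.4] [462, 27, 23, 117, 208]
```

View pics/ca.png

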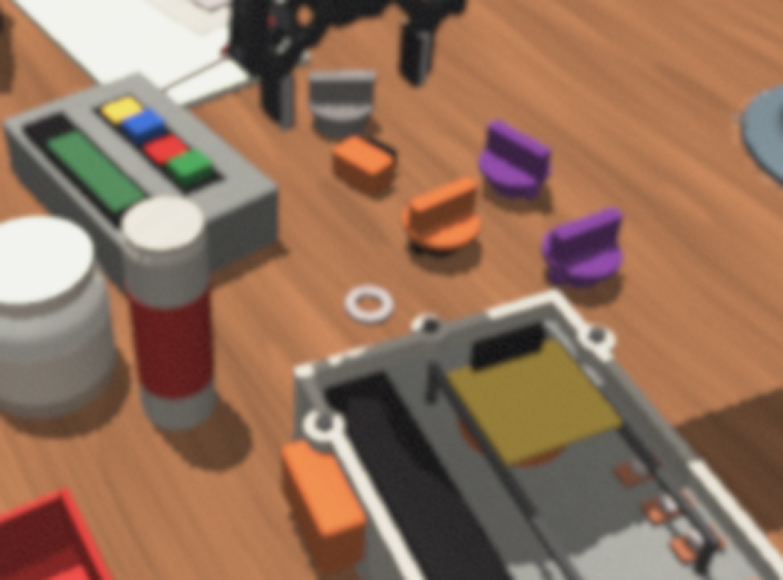

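View pics/cb.png

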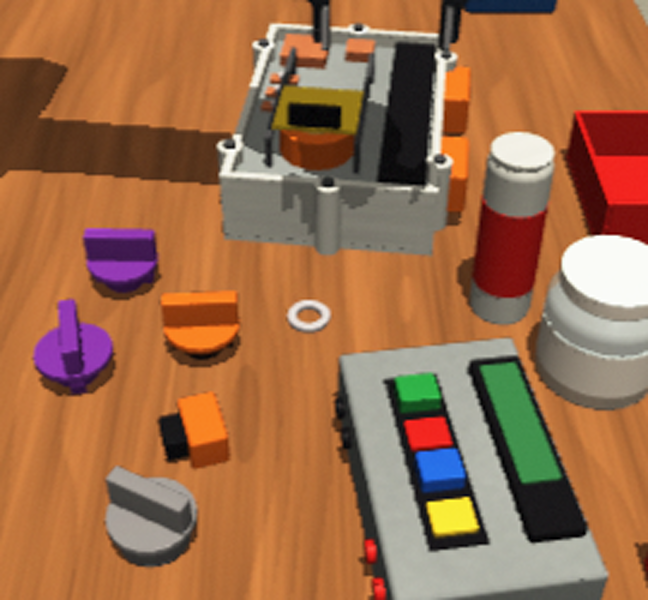

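Crops: plug bar runs nearly along world x, at side (218–249,232) / scene (320,224)–(344,212). The guard plate's scene corners are (334,279),(369,267),(394,297),(357,310), with the tab at (355,269). The grey blank stands well away from the plug.

Run:
```python
from h import *
S=cam("scene");D=cam("side")
s=lambda x,y:(x/2.9+180,y/2.9+150)
d=lambda x,y:(x/2.4+150,y/2.4+110)
def t(n,a,b):
    p,e=tri(S,a,D,b);print(n,p.round(1),"gap",e.round(1))
t("plug L",s(405,217),d(163,295));t("plug R",s(477,182),d(237,295))
t("tab",s(508,340),d(315,107));
t("green",(245,207.4),(323.9,273.3));t("red",(236,201.1),(327.9,290.1));t("blue",(229.1,193.2),(333.3,305.5))
t("washer",s(369,304),d(309,316));
t("boss -x-y",s(598,336),d(229,146));t("boss +x-y",s(325,424),d(441,159));t("boss mid -y",s(430,325),d(328,184))
t("boss +x+y",(427,405)[::1],d(448,30))
for c in [(447,375),(548,340),(622,425),(513,463)]: print("guard97",onz(S,s(*c),97).round(1))
for c in [(275,118),(285,88),(363,90),(360,131)]: print("guard97 side",onz(D,d(*c),97).round(1))
t("spray top",s(163,222),d(520,150)); t("blank bar",s(343,75),d(150,493)); t("tub",s(35,255),d(612,275))
```

```text
plug L [423.5 -86.9  43.7] gap 63.5
plug R [433.3 -67.   64. ] gap 53.7
tab [522.7 116.6 115.4] gap 0.9
green [ 595.5 -198.1   66.3] gap 0.1
red [ 600.8 -234.7   63.3] gap 2.9
blue [ 605.1 -269.4   66. ] gap 0.0
washer [515.5 -46.8   1.9] gap 1.0
boss -x-y [439.5 114.6  73.9] gap 1.4
boss +x-y [639.6  89.6  75.6] gap 2.5
boss mid -y [533.1  51.2  74.7] gap 1.4
boss +x+y [634.1 344.  101.2] gap 88.8
guard97 [562.  108.8  97. ]
guard97 [487.8 116.4  97. ]
guard97 [494.  192.2  97. ]
guard97 [568.  182.2  97. ]
guard97 side [484.3 127.1  97. ]
guard97 side [493.1 182.2  97. ]
guard97 side [570.5 178.2  97. ]
guard97 side [564.5 104.2  97. ]
spray top [685.2 -32.5 168. ] gap 0.6
blank bar [ 404.1 -273.8   50.2] gap 4.6
tub [ 750.5 -112.8  105.4] gap 2.4
```

View pics/wrist0.png

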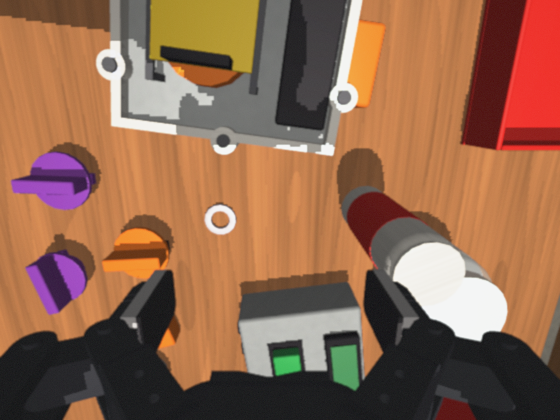

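Wrist view: guard, tab at (195,57), housing's -y wall, and plug at (137,255), with clear space for the gripper to reach the tab. The guard centre is ≈(528,150), the yaw ≈ -0.12, and the tab at (523,117,115) matches the expected 119 height. I'll push the guard open first.

Call:
step_arm(moves="0 -0.007 0.010 -0.010 -0.015;0 -0.007 0.010 -0.010 -0.015;0 -0.007 0.010 -0.015 -0.015;0 -0.007 0.010 -0.015 -0.015;0 -0.007 0.010 -0.018 -0.015;0 -0.007 0.010 -0.018 -0.015;0 -0.007 0.010 -0.018 -0.015;0 -0.007 0.010 -0.018 -0.015;0 0 0 0 0;0 0.0012 0.010 0 0;0 0.0012 0.010 0 0;0 0.001 0.008 0 0;0 0.001 0.008 0 0;0 0.001 0.008 0 0;0 0.001 0.008 0 0;0 0.001 0.008 0 0;0 0.001 0.008 0 0;0 0.001 0.008 0 0;0 0.001 0.008 0 0", squeeze=40)

```text
clock: 1.73
position: [529.7, 164.8, 109.4]
orientation: [0.748, 0.663, 0.0, 0.0]
contact_force: [0.6, -1.4, 0.2]
finger_gap: 0.0
finger_force: 0.9
```

Call:
step_arm(moves="0 0.001 0.008 0 0;0 0.001 0.008 0 0;0 0.001 0.008 0 0;0 0.0005 0.004 0 0;0 0.0005 0.004 0 0;0 0 0.002 0 0;0 0 0 0 0")

```text
clock: 2.32
position: [531.8, 184.4, 109.4]
orientation: [0.75, 0.661, -0.011, 0.011]
contact_force: [-3.8, -40.4, 15.2]
finger_gap: -0.006
finger_force: 20.5
```

Call:
step_arm(moves="0 -0.001 -0.012 0 0;0 -0.002 -0.016 0 0;0 -0.002 -0.020 0.01 0;0 -0.002 -0.030 0.03 0;0 -0.002 -0.030 0.03 0;0 0 -0.020 0.03 0;0 0 0 0 0")

```text
clock: 2.9
position: [527.7, 68.9, 214.1]
orientation: [0.749, 0.662, 0.003, 0.003]
contact_force: [0.4, 1.0, -0.1]
finger_gap: 0.003
finger_force: 0.0
```

Run:
```python
from h import *
o=observe();im=camera("wrist");np.savez("w1.npz",im=im,p=o["position"],q=o["orientation"]);sc=camera("scene")
cv2.imwrite("pics/w1.png",im[:,:,::-1]);cv2.imwrite("pics/s1.png",sc[:,:,::-1])
print(o["position"],o["contact_force"])
C=cam("wrist",o)
for ce,st,m in blobs(im,"yellow",300)+blobs(im,"orange",150):
    c=max(cv2.findContours(m,0,2)[0],key=cv2.contourArea);r=cv2.minAreaRect(c)
    print(ce.round(1),st.tolist(),[onz(C,p,97).round(1)[:2].tolist() for p in cv2.boxPoints(r)])
```

```text
[527.72366201  68.92827803 214.12097852] [ 0.3968872   0.95965395 -0.10976817]
[252.2  14.2] [195, 0, 114, 40, 2876] [[495.1, 224.3], [573.4, 214.7], [571.3, 190.3], [490.4, 200.2]]
[471.8 142.6] [389, 0, 171, 323, 30939] [[629.9, 207.9], [749.1, 193.4], [787.1, -79.5], [626.2, -58.5]]
[138.6 228.4] [0, 63, 463, 343, 58757] [[320.9, 195.5], [660.5, 182.1], [697.6, -115.8], [228.4, -107.0]]
[251.7 124.7] [208, 81, 90, 90, 3782] [[494.7, 171.3], [560.6, 163.2], [554.1, 96.4], [482.7, 105.4]]
[253.1 126.7] [240, 113, 28, 29, 634] [[514.9, 145.8], [535.5, 143.2], [532.9, 122.3], [511.8, 124.9]]
[269.3 361.9] [263, 346, 14, 30, 299] [[504.7, -69.9], [517.1, -71.6], [513.1, -106.2], [500.2, -104.5]]
[164.8 363.8] [153, 354, 24, 21, 160] [[390.4, -83.3], [418.2, -66.5], [420.6, -73.3], [392.6, -90.4]]
[550.3 403.6] [536, 387, 24, 33, 506] [[774.7, -156.4], [798.2, -159.5], [804.3, -203.6], [779.9, -200.3]]
```

View pics/w1.png

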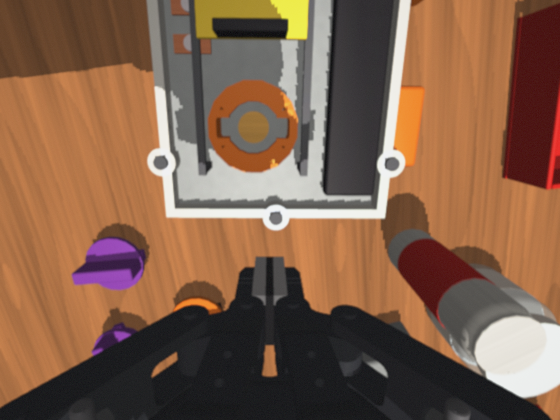

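The wrist view shows the guard pushed up with its edge at row 40. The orange socket is uncovered at (253,126), with slots along image left and right. Next I'll measure the socket against the guard edge, and move for a second wrist view that also covers the plug.

Run:
```python
from h import *
z=np.load("w1.npz");im=z["im"];C=cam("wrist",dict(position=z["p"],orientation=z["q"]))
h=cv2.cvtColor(im,cv2.COLOR_RGB2HSV);print(h[126,215],h[126,240],h[100,253],h[126,253],h[32,260],h[160,260])
m=cv2.inRange(h,(3,170,80),(16,255,255));m[:75]=0;m[180:]=0;m[:,:200]=0;m[:,303:]=0
c=max(cv2.findContours(m,0,2)[0],key=cv2.contourArea);hull=cv2.convexHull(c);e=cv2.fitEllipse(hull);print("ell",e)
P=np.array([onz(C,p[0],88)[:2] for p in hull]);print("centre",onz(C,e[0],88),cv2.minEnclosingCircle(P.astype(np.float32)))
# slot: grey inside hull
g=np.zeros_like(m);cv2.fillConvexPoly(g,hull,255);g&=~m;n,l,st,ce=cv2.connectedComponentsWithStats(g);i=1+st[1:,4].argmax()
q=np.array([onz(C,(x,y),88)[:2] for y,x in np.argwhere(l==i)]);print("grey",st[i],q.mean(0));r=np.linalg.svd(q-q.mean(0),full_matrices=False)[2][0];print("slot dir",np.arctan2(r[1],r[0]))
for uv in [(196,40),(308,40),(161,162),(391,163)]: print(uv,onz(C,uv,97).round(1),onz(C,uv,75).round(1))
# plug, proper pairing
S=cam("scene");D=cam("side");s=lambda x,y:(x/2.9+180,y/2.9+150);d=lambda x,y:(x/2.4+150,y/2.4+110)
print(tri(S,s(405,217),D,d(237,295)),tri(S,s(477,182),D,d(163,295)))
```

```text
[ 12 199 146] [ 18 156 150] [ 10 169 152] [ 18 155 151] [150  22  23] [ 12 203 158]
ell ((252.3389129638672, 125.5430908203125), (88.39100646972656, 90.54804229736328), 162.4802703857422)
centre [522.61634224 135.0401777   88.        ] ((522.4584350585938, 133.3605194091797), 35.8623161315918)
grey [ 219  100   70   54 2562] [523.40833769 133.87600357]
slot dir -0.1358283884072612
(196, 40) [491.  199.5  97. ] [487.3 204.1  75. ]
(308, 40) [571.2 189.7  97. ] [574.3 193.4  75. ]
(161, 162) [446.6 116.5  97. ] [439.1 114.   75. ]
(391, 163) [629.9  92.6  97. ] [637.9  88.2  75. ]
(array([460.20772137, -75.63219417,  49.94553415]), np.float64(9.391767573105131)) (array([394.59297661, -77.66321339,  55.69585172]), np.float64(1.6571315299264107))
```

Call:
step_arm(moves="1 -0.005 -0.030 0.002 0;1 -0.018 -0.032 0.002 0.02;1 -0.018 -0.032 0.002 0.02;1 -0.018 -0.032 0.002 0.02;1 -0.018 -0.032 0.002 0.02;1 -0.018 -0.032 0.002 0.02;1 0 0 0 0.02;1 0 0 0 0")

```text
clock: 3.67
position: [428.4, -118.7, 218.8]
orientation: [0.708, 0.706, 0.0, -0.001]
contact_force: [0.9, 0.2, -0.1]
finger_gap: 1.001
finger_force: 0.0
```

The socket centre is ≈(522.5,133.7), and the fitted radius of 35.9 agrees with 36. The guard edge lies 62 mm from it (63 expected at the end stop), so with the 40 N stop contact the guard is fully open. Now the plug.

Run:
```python
from h import *
o=observe();im=camera("wrist");np.savez("w2.npz",im=im,p=o["position"],q=o["orientation"])
print(o["position"],o["orientation"])
C=cam("wrist",o)
for ce,st,m in blobs(im,"orange",150):
    if st[4]<20000: print(ce.round(1),st.tolist(),onz(C,ce,57).round(1))
cv2.imwrite("pics/w2.png",im[:,:,::-1])
```

```text
[ 428.41923126 -118.68785641  218.83764907] [ 7.07884508e-01  7.06326679e-01  1.05764666e-04 -1.46097806e-03]
[351.3 116.2] [343, 108, 18, 18, 248] [501.6 -47.   57. ]
[ 83.9 410.8] [64, 398, 39, 22, 582] [ 200.6 -391.2   57. ]
[454.3 410.8] [436, 398, 39, 22, 588] [ 651.8 -390.9   57. ]
```

View pics/w2.png

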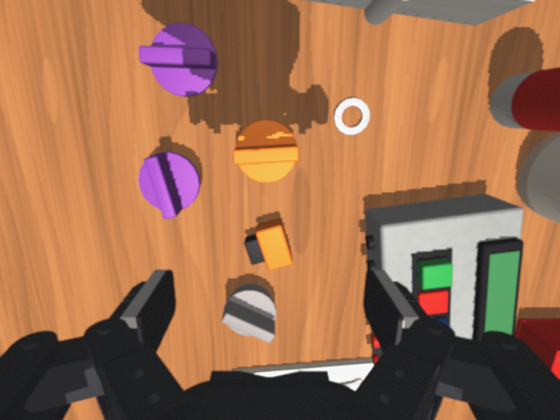

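Plug at (266,152), with the bar running from (235,155) to (298,155). Washer is at (352,116) and the green key at (435,275). I'll sample brightness along the bar to isolate its top face.

Run:
```python
from h import *
im=np.load("w2.npz")["im"];h=cv2.cvtColor(im,cv2.COLOR_RGB2HSV)
for c in (245,266,288): print(c,[(y,*h[y,c].tolist()) for y in range(116,186,2)])
print([(x,*h[155,x].tolist()) for x in range(226,308,3)])
```

```text
245 [(116, 12, 145, 125), (118, 12, 142, 126), (120, 13, 146, 124), (122, 12, 149, 125), (124, 12, 143, 125), (126, 12, 154, 129), (128, 12, 194, 164), (130, 12, 196, 185), (132, 11, 197, 186), (134, 12, 197, 184), (136, 12, 199, 202), (138, 12, 198, 193), (140, 12, 198, 183), (142, 11, 197, 184), (144, 12, 198, 185), (146, 12, 199, 155), (148, 12, 202, 130), (150, 13, 199, 244), (152, 18, 178, 247), (154, 19, 178, 246), (156, 19, 175, 246), (158, 19, 178, 246), (160, 19, 178, 246), (162, 18, 182, 246), (164, 17, 185, 245), (166, 19, 176, 246), (168, 19, 175, 246), (170, 19, 173, 246), (172, 18, 179, 247), (174, 14, 171, 240), (176, 13, 150, 228), (178, 14, 149, 227), (180, 14, 149, 227), (182, 14, 150, 228), (184, 14, 150, 228)]
266 [(116, 12, 142, 122), (118, 12, 144, 124), (120, 11, 195, 169), (122, 11, 193, 190), (124, 12, 196, 189), (126, 12, 194, 188), (128, 11, 193, 188), (130, 11, 193, 188), (132, 12, 195, 187), (134, 12, 195, 187), (136, 13, 192, 219), (138, 12, 195, 204), (140, 12, 197, 185), (142, 12, 198, 187), (144, 11, 196, 181), (146, 12, 198, 117), (148, 11, 209, 211)
[... 1008 characters left out ...]
 219), (176, 13, 153, 213), (178, 13, 154, 215), (180, 13, 153, 215), (182, 13, 152, 215), (184, 13, 152, 215)]
[(226, 13, 152, 206), (229, 13, 152, 216), (232, 12, 167, 222), (235, 18, 181, 247), (238, 19, 179, 246), (241, 19, 177, 246), (244, 19, 177, 246), (247, 19, 177, 246), (250, 19, 177, 246), (253, 19, 174, 246), (256, 19, 175, 246), (259, 19, 176, 246), (262, 19, 174, 246), (265, 19, 173, 246), (268, 19, 174, 246), (271, 19, 174, 246), (274, 19, 173, 246), (277, 19, 174, 246), (280, 20, 172, 246), (283, 20, 172, 246), (286, 19, 174, 246), (289, 20, 173, 246), (292, 19, 171, 246), (295, 20, 170, 246), (298, 13, 188, 240), (301, 13, 149, 210), (304, 13, 151, 213), (307, 13, 151, 206)]
```

Call:
step_arm(moves="1 0 -0.025 0 0;1 0 -0.025 0 0;1 0 -0.010 0 0;1 0 0 0 0")

```text
clock: 4.05
position: [430.3, -178.9, 219.4]
orientation: [0.707, 0.707, 0.0, -0.0]
contact_force: [-0.2, 0.2, 0.0]
finger_gap: 1.002
finger_force: 0.0
```

Run:
```python
from h import *
o=observe();im=camera("wrist");np.savez("w3.npz",im=im,p=o["position"],q=o["orientation"])
print(o["position"])
res=[]
for n in ("w2","w3"):
    z=np.load(n+".npz");im=z["im"];C=cam("wrist",dict(position=z["p"],orientation=z["q"]))
    h=cv2.cvtColor(im,cv2.COLOR_RGB2HSV);m=cv2.inRange(h,(18,140,238),(24,181,255));m[:,:225]=0;m[:,310:]=0;m[200:]=0
    k,l,st,ce=cv2.connectedComponentsWithStats(m,connectivity=4)
    for i in range(1,k):
        if st[i][4]>100:
            c=max(cv2.findContours((l==i).astype(np.uint8),0,2)[0],key=cv2.contourArea);r=cv2.minAreaRect(c)
            b=np.array([onz(C,p,57)[:2] for p in cv2.boxPoints(r)])
            e=[np.linalg.norm(b[1]-b[0]),np.linalg.norm(b[2]-b[1])]
            v=(b[1]-b[0]) if e[0]>e[1] else b[2]-b[1]
            print(n,st[i].tolist(),r,np.round(e,1),"c57",b.mean(0).round(1),"ang",np.arctan(v[1]/v[0]).round(3))
            if st[i][1]<155 and e and max(e)>55 and min(e)<20: res.append((C,r[0]))
if len(res)==2: print(tri(*res[0],*res[1]))
```

```text
[ 430.29325574 -178.85872395  219.35700176]
w2 [235, 149, 63, 14, 652] ((265.8030700683594, 155.54647827148438), (11.042157173156738, 61.92920684814453), 86.18592071533203) [57.7 10.2] c57 [424.1 -82.1] ang 0.064
w2 [241, 162, 53, 20, 735] ((267.4669494628906, 171.9708251953125), (18.339218139648438, 52.21062469482422), 86.42366790771484) [49.2 17.5] c57 [425.7 -97.7] ang 0.061
w3 [256, 173, 30, 27, 584] ((270.0566101074219, 188.69810485839844), (28.021554946899414, 23.351295471191406), 74.05460357666016) [22.3 27.6] c57 [ 430.2 -174.6] ang -1.288
```

Run:
```python
from h import *
z=np.load("w3.npz");im=z["im"];h=cv2.cvtColor(im,cv2.COLOR_RGB2HSV)
for c in (248,266,284): print(c,[(y,*h[y,c].tolist()) for y in range(50,134,2)])
```

```text
248 [(50, 12, 145, 120), (52, 13, 147, 120), (54, 13, 142, 120), (56, 12, 178, 149), (58, 11, 195, 182), (60, 11, 190, 185), (62, 11, 190, 185), (64, 12, 191, 184), (66, 12, 190, 185), (68, 12, 191, 186), (70, 12, 194, 184), (72, 12, 193, 185), (74, 11, 190, 185), (76, 12, 195, 184), (78, 11, 193, 172), (80, 12, 199, 173), (82, 12, 191, 184), (84, 11, 195, 182), (86, 12, 194, 184), (88, 11, 196, 181), (90, 12, 197, 180), (92, 12, 205, 177), (94, 12, 201, 152), (96, 12, 206, 124), (98, 12, 196, 180), (100, 12, 196, 183), (102, 12, 195, 183), (104, 11, 195, 182), (106, 12, 197, 181), (108, 12, 200, 182), (110, 11, 196, 183), (112, 11, 198, 182), (114, 12, 200, 180), (116, 12, 199, 178), (118, 12, 183, 141), (120, 12, 143, 116), (122, 13, 145, 114), (124, 13, 143, 114), (126, 13, 147, 118), (128, 13, 149, 176), (130, 13, 153, 210), (132, 13, 153, 210)]
266 [(50, 12, 142, 113), (52, 12, 179, 134), (54, 12, 194, 184), (56, 12, 190, 187), (58, 12, 192, 185), (60, 12, 192, 185), (62, 11, 191, 186), (64, 11, 191, 187), (66, 12, 189, 186), (68, 12, 192, 186), (70, 11, 190, 187), (72, 11, 193,
[... 785 characters left out ...]
7), (66, 12, 191, 187), (68, 12, 192, 186), (70, 12, 193, 188), (72, 12, 194, 187), (74, 11, 191, 188), (76, 12, 197, 171), (78, 12, 196, 177), (80, 12, 193, 186), (82, 11, 189, 186), (84, 11, 193, 185), (86, 12, 193, 186), (88, 12, 195, 183), (90, 12, 196, 182), (92, 12, 201, 150), (94, 12, 194, 133), (96, 11, 190, 185), (98, 12, 194, 187), (100, 12, 193, 184), (102, 12, 193, 185), (104, 12, 194, 185), (106, 11, 193, 185), (108, 12, 193, 185), (110, 12, 194, 184), (112, 12, 196, 181), (114, 11, 187, 154), (116, 13, 147, 120), (118, 13, 143, 118), (120, 13, 143, 118), (122, 13, 144, 124), (124, 13, 150, 178), (126, 13, 153, 211), (128, 12, 153, 213), (130, 13, 152, 213), (132, 13, 153, 213)]
```

Run:
```python
from h import *
C=[]
for n in ("w2","w3"):
    z=np.load(n+".npz");C.append(cam("wrist",dict(position=z["p"],orientation=z["q"])))
z=np.load("w3.npz");h=cv2.cvtColor(z["im"],cv2.COLOR_RGB2HSV)
print([(x,*h[84,x].tolist()) for x in (*range(222,246,2),*range(286,310,2))])
print([y for y in range(40,130) if h[y,255,2]<170],[y for y in range(40,130) if h[y,275,2]<170])
for v in (84.5,85.5,86.5): print(tri(C[0],(265.8,155.5),C[1],(264.5,v)),onz(C[1],(264.5,v),57))
print(onz(C[0],(265.8,155.5),57))
```

```text
[(222, 12, 138, 109), (224, 13, 145, 116), (226, 12, 146, 119), (228, 11, 191, 148), (230, 11, 198, 182), (232, 12, 194, 183), (234, 12, 196, 182), (236, 11, 196, 182), (238, 12, 196, 182), (240, 12, 196, 182), (242, 12, 195, 183), (244, 11, 194, 183), (286, 12, 193, 185), (288, 11, 194, 185), (290, 12, 193, 185), (292, 12, 193, 185), (294, 11, 189, 189), (296, 12, 199, 224), (298, 12, 169, 198), (300, 13, 151, 202), (302, 13, 152, 207), (304, 13, 151, 204), (306, 13, 153, 202), (308, 12, 152, 190)]
[40, 41, 42, 43, 44, 45, 46, 47, 48, 49, 50, 51, 52, 53, 78, 79, 93, 94, 95, 96, 121, 122, 123, 124, 125, 126, 127, 128] [40, 41, 42, 43, 44, 45, 46, 47, 48, 49, 50, 51, 52, 53, 54, 55, 77, 92, 93, 94, 95, 119, 120, 121]
(array([424.84884886, -81.02176457,  64.9562846 ]), np.float64(1.0989105785853892)) [425.28523086 -80.45399479  57.        ]
(array([424.79265325, -81.5474604 ,  60.92958706]), np.float64(1.089539801065536)) [425.28154951 -81.27582704  57.        ]
(array([424.73481743, -82.08850142,  56.785361  ]), np.float64(1.0798955079331876)) [425.27786184 -82.09907117  57.        ]
[424.19758614 -82.06543631  57.        ]
```

The plug bar top is at (424.7,-82.0) with two-view height ≈57 and yaw +0.064. I'll go above it and turn the tool by π/2+0.064.

Call:
step_arm(moves="0.55 -0.0004 0.007 -0.004 0.1168;0.55 -0.0004 0.007 -0.004 0.1168;0.55 -0.0004 0.007 -0.004 0.1168;0.55 -0.0004 0.007 -0.006 0.1168;0.55 -0.0004 0.007 -0.008 0.1168;0.55 -0.0004 0.007 -0.008 0.1168;0.55 -0.0004 0.007 -0.008 0.1168;0.55 -0.0004 0.007 -0.008 0.1168;0.55 -0.0004 0.007 -0.01 0.1168;0.55 -0.0004 0.007 -0.01 0.1168;0.55 -0.0004 0.007 -0.01 0.1168;0.55 -0.0004 0.007 -0.01 0.1168;0.55 -0.0004 0.007 -0.01 0.1168;0.55 -0.0004 0.006 -0.01 0.1168;0.55 0 0 0 0;0.55 0 0 0 0", squeeze=60)

```text
clock: 5.43
position: [423.1, -80.1, 109.7]
orientation: [-0.032, 0.999, 0.001, -0.001]
contact_force: [0.5, 0.2, 1.2]
finger_gap: 0.549
finger_force: 0.0
```

```bash
cat >> h.py <<'E'
def yaw(o):  # angle of tool y
    y=R.from_quat(o["orientation"]).as_matrix()[:,1]; return np.arctan2(y[1],y[0])
E
python3 - <<'E'
from h import *
o=observe();print(o["position"],yaw(o),yaw(o)-np.pi/2,o["q"].round(2),o["finger_gap"])
E
```

```text
[423.11400788 -80.09304469 109.74502319] 1.634751849654676 0.06395552285977946 [-0.34  0.17 -0.53  0.87  0.   -0.4 ] 0.5492286594594982
```

Call:
step_arm(moves="0.55 0.0008 -0.001 -0.02 0;0.55 0.0008 -0.001 -0.02 0;0.55 0 0 -0.018 0;0.55 0 0 -0.012 0;0.55 0 0 -0.007 0;0.55 0 0 0 0;0 0 0 0 0;0 0 0 0 0;0 0 0 0 0;0 0 0 0 0;0 0 0 0 0;0 0 0 0 0", squeeze=60)

```text
clock: 6.43
position: [426.4, -84.1, 34.1]
orientation: [-0.032, 0.999, -0.0, 0.001]
contact_force: [-0.9, 0.7, 5.6]
finger_gap: 0.151
finger_force: 61.2
```

Call:
step_arm(moves="0 0 0 0.010 0;0 0 0 0.025 0;0 0 0 0.035 0;0 0 0 0.030 0;0 0 0 0.020 0;0 0 0 0 0;0 0 0 0 0;0 0 0 0 0")

```text
clock: 7.1
position: [424.7, -83.6, 152.1]
orientation: [-0.032, 0.999, 0.0, -0.001]
contact_force: [-0.0, -0.2, -2.3]
finger_gap: 0.148
finger_force: 60.2
```

Run:
```python
from h import *
for i in range(3):
    o=observe();im=camera("wrist");print(o["clock"],o["position"].round(2),yaw(o)-np.pi/2,o["contact_force"].round(2),o["ft_torque"].round(2),o["finger_gap"])
d=camera("side")
np.savez("w4.npz",im=im,p=o["position"],q=o["orientation"])
cv2.imwrite("pics/w4.png",np.hstack([cv2.resize(im,None,fx=.714,fy=.714),cv2.resize(d[100:310,130:410],(400,300))])[:,:,::-1])
```

```text
7.1 [424.68 -83.58 152.12] 0.06435132300485003 [-0.02 -0.15 -2.35] [-0.02  0.04  0.01] 0.14761537517493992
7.15 [424.2  -83.41 151.62] 0.06431571302198158 [-0.74  1.02 -0.96] [-0.02  0.02  0.03] 0.15040853917087438
7.2 [424.04 -83.37 151.48] 0.06430779641038309 [ 0.45 -0.61 -1.99] [ 0.    0.03 -0.02] 0.1477351493472565
```

View pics/w4.png

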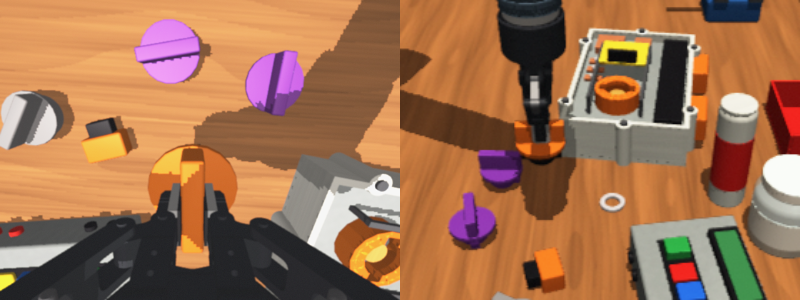

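The wrist view shows the plug held square, bar between the fingers, with its disc arc spanning cols 207–332 and topping out at row 203. The side view shows the socket clear and the guard open. Now I'll fit the disc arc to get the plug's offset in the grip.

Run:
```python
from h import *
from scipy.optimize import least_squares
z=np.load("w4.npz");im=z["im"];o=dict(position=z["p"],orientation=z["q"]);C=cam("wrist",o)
h=cv2.cvtColor(im,cv2.COLOR_RGB2HSV)
for c in (220,240,269,300,320): print(c,[(y,*h[y,c].tolist()) for y in range(192,256,4)])
m=((h[:,:,1]>183)&(h[:,:,2]>120)&(h[:,:,0]<26)).astype(np.uint8);m[:, :200]=0;m[:,340:]=0;m[:195]=0;m[290:]=0
m=cv2.morphologyEx(m,cv2.MORPH_OPEN,np.ones((3,3)))
c=max(cv2.findContours(m,0,1)[0],key=cv2.contourArea)[:,0]
hu=cv2.convexHull(c)[:,0];hu=hu[hu[:,1]<262]
for zz in (z["p"][2]-5,):
    P=np.array([onz(C,u,zz)[:2] for u in hu])
    f=least_squares(lambda v:np.hypot(*(P-v[:2]).T)-v[2],[424,-83,32],loss="soft_l1");print(zz,f.x,f.cost,len(P),z["p"]); 
    f=least_squares(lambda v:np.hypot(*(P-v[:2]).T)-32,[424,-83],loss="soft_l1");print(f.x,np.round(f.fun,1))
```

```text
220 [(192, 14, 144, 236), (196, 14, 144, 237), (200, 15, 144, 237), (204, 15, 143, 237), (208, 16, 143, 240), (212, 15, 144, 239), (216, 14, 145, 235), (220, 14, 145, 235), (224, 12, 166, 195), (228, 19, 187, 248), (232, 22, 179, 247), (236, 22, 181, 247), (240, 22, 179, 247), (244, 12, 205, 208), (248, 11, 203, 207), (252, 12, 205, 206)]
240 [(192, 14, 146, 231), (196, 14, 144, 236), (200, 15, 143, 237), (204, 15, 144, 238), (208, 12, 161, 214), (212, 17, 193, 249), (216, 22, 173, 247), (220, 22, 173, 247), (224, 22, 174, 247), (228, 22, 176, 247), (232, 22, 178, 247), (236, 21, 179, 247), (240, 17, 189, 247), (244, 12, 204, 215), (248, 12, 202, 208), (252, 12, 205, 208)]
269 [(192, 14, 147, 233), (196, 15, 145, 238), (200, 13, 147, 230), (204, 12, 203, 231), (208, 12, 198, 153), (212, 12, 198, 125), (216, 12, 198, 125), (220, 12, 198, 126), (224, 11, 198, 135), (228, 16, 197, 247), (232, 21, 182, 247), (236, 21, 181, 247), (240, 21, 181, 247), (244, 12, 203, 216), (248, 11, 201, 209), (252, 12, 202, 210)]
300 [(192, 13, 140, 138), (196, 13, 142, 147), (200, 12, 139, 139), (204, 13, 146, 140), (208, 12, 146, 140), (212, 11, 199, 158), (216, 12, 198, 214), (220, 12, 197, 214), (224, 12, 199, 213), (228, 11, 198, 213), (232, 12, 199, 214), (236, 12, 201, 212), (240, 11, 201, 213), (244, 12, 202, 211), (248, 12, 200, 212), (252, 12, 204, 209)]
320 [(192, 13, 144, 143), (196, 13, 145, 151), (200, 12, 142, 145), (204, 13, 143, 139), (208, 12, 144, 142), (212, 12, 142, 140), (216, 12, 142, 140), (220, 13, 147, 161), (224, 13, 149, 226), (228, 12, 205, 169), (232, 12, 201, 212), (236, 12, 202, 212), (240, 12, 202, 210), (244, 12, 201, 211), (248, 12, 202, 211), (252, 12, 200, 210)]
146.48278065576244 [419.74510758 -82.90750954  30.9594745 ] 0.07403020190478582 15 [424.04120963 -83.37183031 151.48278066]
[421.04703343 -82.77017769] [ 0.1  0.2  0.3  0.3 -0.  -0.4 -0.8 -0.6 -0.9 -0.8 -0.4 -0.6 -0.6  0.3
  0.3]
```

Plug centre ≈ TCP within about 1 mm in x, allowing for the disc's lower rim. Next I'll pass over the socket offset to +x, to re-measure it in this orientation.

Call:
step_arm(moves="0 0.008 0.012 0.002 -0.019;0 0.014 0.021 0.002 -0.019;0 0.016 0.024 0.002 -0.019;0 0.016 0.024 0 -0.019;0 0.016 0.024 0 -0.019;0 0.016 0.024 0 -0.019;0 0.016 0.024 0 -0.019;0 0.016 0.024 0 -0.019;0 0.016 0.022 0 -0.019;0 0.014 0.018 0 -0.020;0 0 0 0 0;0 0 0 0 0;0 0 0 0 0;0 0 0 0 0")

```text
clock: 8.47
position: [572.5, 132.3, 158.6]
orientation: [0.064, 0.998, -0.0, -0.001]
contact_force: [0.6, -0.2, -2.2]
finger_gap: 0.147
finger_force: 60.0
```

Run:
```python
from h import *
from scipy.optimize import least_squares
o=observe();im=camera("wrist");np.savez("w5.npz",im=im,p=o["position"],q=o["orientation"]);C=cam("wrist",o)
print(o["clock"],o["position"].round(2),yaw(o)-np.pi/2)
h=cv2.cvtColor(im,cv2.COLOR_RGB2HSV)
m=((h[:,:,1]>175)&(h[:,:,2]>110)&(h[:,:,0]<26)).astype(np.uint8)
k,l,st,ce=cv2.connectedComponentsWithStats(m)
for i in range(1,k):
    if st[i][4]>200: print(st[i].tolist(),onz(C,ce[i],88).round(1))
print(proj(C,[522.5,133.7,88]))
cv2.imwrite("pics/w5.png",im[:,:,::-1])
```

```text
8.4667 [572.48 132.28 158.58] -0.12738913385222506
[355, 89, 136, 128, 12291] [535.3 242.7  88. ]
[206, 97, 127, 258, 12827] [576.4 132.3  88. ]
[223, 103, 26, 31, 377] [498.6 121.3  88. ]
[377, 306, 87, 17, 1216] [658.2 240.5  88. ]
[261.12730514 154.18998862]
```

View pics/w5.png

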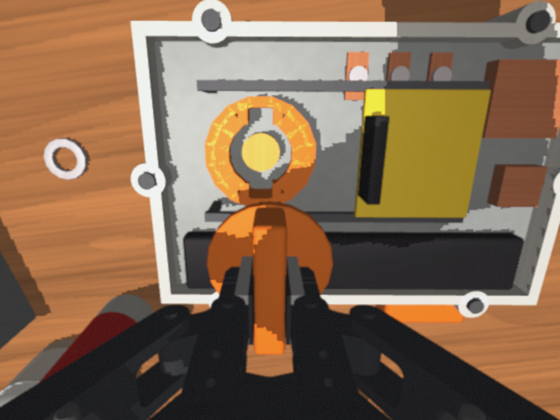

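Ninth picture: socket ring at centre (261,151), radius ≈55 px, slots up and down the image. The plug disc tops out at (268,203) and the guard is to the right, clear of the socket. I'll fit both circles in this one view, so the camera bias cancels.

Run:
```python
from h import *
from scipy.optimize import least_squares
z=np.load("w5.npz");im=z["im"];o=dict(position=z["p"],orientation=z["q"]);C=cam("wrist",o);tz=z["p"][2]
h=cv2.cvtColor(im,cv2.COLOR_RGB2HSV)
m=((h[:,:,1]>165)&(h[:,:,2]>100)&(h[:,:,0]<28)).astype(np.uint8)
def arc(c0,angs,r0,r1):  # outermost orange pixel along rays from c0
    out=[]
    for a in angs:
        for r in np.arange(r1,r0,-.25):
            u=c0+r*np.array([np.cos(a),np.sin(a)])
            if m[int(round(u[1])),int(round(u[0]))]: out.append(u);break
    return np.array(out)
def fit(U,zz,r,g):
    P=np.array([onz(C,u,zz)[:2] for u in U]);f=least_squares(lambda v:np.hypot(*(P-v[:2]).T)-r,g,loss="soft_l1",f_scale=.5)
    fr=least_squares(lambda v:np.hypot(*(P-v[:2]).T)-v[2],[*g,r],loss="soft_l1",f_scale=.5)
    return f.x.round(2),np.abs(f.fun).mean().round(2),fr.x.round(2)
A=arc(np.array([261,151.]),np.radians([*range(150,391,6)]),48,61);print("socket",fit(A,88,36,[522,134]),len(A))
B=arc(np.array([269,266.]),np.radians(range(195,346,5)),54,72)
print("disc lower",fit(B,tz-33.5+22,32,[572,132]),"upper",fit(B,tz-33.5+29,32,[572,132]),len(B))
print("tcp",z["p"])
# plunger centre (yellow)
p=cv2.inRange(h,(19,130,190),(32,255,255));p[:130]=0;p[176:]=0;p[:,:240]=0;p[:,283:]=0
ys,xs=np.nonzero(p);print("plunger px",xs.mean(),ys.mean(),len(xs),onz(C,(xs.mean(),ys.mean()),76)[:2])
```

```text
socket (array([522.81, 133.07]), np.float64(0.35), array([522.48, 133.08,  35.7 ])) 41
disc lower (array([570.39, 133.09]), np.float64(1.29), array([568.15, 133.27,  30.86])) upper (array([569.3 , 133.19]), np.float64(1.45), array([564.88, 133.7 ,  29.45])) 31
tcp [572.47854976 132.27533    158.58075092]
plunger px 260.37454212454213 151.50457875457874 1092 [522.07022089 132.92740002]
```

Call:
step_arm(moves="0 -0.012 0 -0.004 0;0 -0.015 0 -0.006 0;0 -0.014 0 -0.006 0;0 -0.008 0 -0.006 0;0 0 0 -0.004 0;0 0 0 0 0;0 0 0 0 0;0 0 0 0 0;0 0 0 0 0")

```text
clock: 9.27
position: [525.6, 133.0, 133.7]
orientation: [0.063, 0.998, 0.0, 0.001]
contact_force: [0.1, -0.1, -1.1]
finger_gap: 0.148
finger_force: 60.1
```

Run:
```python
from h import *
o=observe();print(o["clock"],o["position"].round(2),yaw(o)-np.pi/2,o["contact_force"].round(2),o["ft_torque"].round(2))
```

```text
9.2667 [525.56 133.03 133.7 ] -0.1269448765423955 [ 0.09 -0.13 -1.12] [-0.08 -0.03  0.04]
```

Call:
step_arm(moves="0 0 0 0 0;0 0 0 0 0;0 0 0 0 0;0 0 0 0 0;0 0 0 0 0;0 0 0 0 0")

```text
clock: 9.77
position: [524.5, 133.2, 133.2]
orientation: [0.063, 0.998, 0.0, 0.0]
contact_force: [0.6, -0.5, -1.6]
finger_gap: 0.147
finger_force: 60.1
```

Call:
step_arm(moves="0 0 0 -0.005 0;0 0 0 -0.004 0;0 0 0 -0.003 0;0 0 0 -0.002 0;0 0 0 -0.002 0;0 0 0 0 0;0 0 0 0 0")

```text
clock: 10.35
position: [524.4, 133.1, 117.0]
orientation: [0.063, 0.998, 0.0, -0.0]
contact_force: [0.7, 0.8, -1.3]
finger_gap: 0.152
finger_force: 60.1
```

Call:
step_arm(moves="0 0 0 -0.002 0;0 0 0 -0.002 0;0 0 0 -0.002 0;0 0 0 0 0;0 0 0 0 0")

```text
clock: 10.77
position: [524.4, 133.1, 111.0]
orientation: [0.063, 0.998, -0.0, -0.0]
contact_force: [-0.0, 0.8, -0.7]
finger_gap: 0.153
finger_force: 60.1
```

Call:
step_arm(moves="0 0 0 -0.003 0;0 0 0 -0.003 0;0 0 0 -0.002 0;0 0 0 -0.002 0;0 0 0 0 0;0 0 0 0 0")

```text
clock: 11.27
position: [524.9, 133.2, 101.5]
orientation: [0.063, 0.998, 0.0, 0.0]
contact_force: [-0.6, 0.1, 4.0]
finger_gap: 0.149
finger_force: 60.8
```

Call:
step_arm(moves="0 0 0 -0.001 0;0 0 0 -0.001 0;0 0 0 -0.001 0;0 0 0 0 0;0 0 0 0 0")

```text
clock: 11.68
position: [524.9, 133.3, 100.1]
orientation: [0.063, 0.998, 0.0, 0.001]
contact_force: [-5.5, -0.1, 15.1]
finger_gap: 0.152
finger_force: 62.3
```

Call:
step_arm(moves="0 0 0 0.001 0;0 0 0 0 -0.06;0 0 0 0 -0.08;0 0 0 0 -0.08;0 0 0 0 -0.08;0 0 0 0 0")

```text
clock: 12.18
position: [525.7, 132.9, 100.1]
orientation: [0.213, 0.977, -0.0, 0.001]
contact_force: [0.9, -1.5, 6.5]
finger_gap: 0.149
finger_force: 61.3
```

Run:
```python
from h import *
o=observe();print(o["clock"],o["position"].round(2),yaw(o)-np.pi/2,o["contact_force"].round(2),o["ft_torque"].round(2))
```

```text
12.1833 [525.71 132.86 100.11] -0.42950049519859723 [ 0.9  -1.49  6.54] [-0.27  0.03 -0.03]
```

Call:
step_arm(moves="0 0 0 0 -0.08;0 0 0 0 -0.1;0 0 0 0 -0.1;0 0 0 0 -0.1;0 0 0 0 -0.1;0 0 0 0 -0.1;0 0 0 0 -0.1;0 0 0 0 -0.04;0 0 0 0 0;0 0 0 0 0")

```text
clock: 13.02
position: [524.3, 132.2, 100.1]
orientation: [0.543, 0.84, -0.001, 0.001]
contact_force: [-3.4, -3.4, 9.7]
finger_gap: 0.153
finger_force: 61.8
```

Run:
```python
from h import *
o=observe();print(o["clock"],o["position"].round(2),yaw(o)-np.pi/2,o["contact_force"].round(2),o["ft_torque"].round(2))
```

```text
13.0167 [524.27 132.23 100.06] -1.1469045631213977 [-3.37 -3.41  9.66] [-0.63  0.72 -0.02]
```

Call:
step_arm(moves="0 0 0 0 -0.03;0 0 0 0 -0.03;0 0 0 0 -0.03;0 0 0 0 0;0 0 0 0 0")

```text
clock: 13.43
position: [523.3, 132.1, 100.1]
orientation: [0.578, 0.816, -0.002, 0.0]
contact_force: [-5.1, -4.9, 12.8]
finger_gap: 0.152
finger_force: 67.8
```

Run:
```python
from h import *
o=observe();print(o["clock"],o["position"].round(2),yaw(o)-np.pi/2,o["contact_force"].round(2),o["ft_torque"].round(2))
```

```text
13.4333 [523.32 132.09 100.1 ] -1.233122406839594 [-5.14 -4.9  12.83] [-0.77  1.13  1.39]
```

Call:
step_arm(moves="0 0 0 0.001 0;0 0 0 0.0015 0;0 0 0 0 0;0.3 0 0 0 0;0.5 0 0 0 0;0.5 0 0 0 0;0.5 0 0 0 0;0.5 0 0 0.01 0;0.5 0 0 0.025 0;0.5 0 0 0.03 0;0.5 0 0 0.03 0;0.5 0 0 0.03 0;0.5 0 0 0 0;0.5 0 0 0 0;0.5 0 0 0 0")

```text
clock: 14.68
position: [524.6, 133.2, 227.0]
orientation: [0.58, 0.815, 0.0, 0.0]
contact_force: [0.0, 0.5, -0.8]
finger_gap: 0.497
finger_force: 0.0
```

Run:
```python
from h import *
o=observe();im=camera("wrist");np.savez("w6.npz",im=im,p=o["position"],q=o["orientation"]);C=cam("wrist",o)
print(o["position"],yaw(o)-np.pi/2)
I={n:camera(n) for n in ("scene","side")}
a=cv2.resize(im,(400,300));b=cv2.resize(I["scene"][220:370,270:470],(400,300));c=cv2.resize(I["side"][110:215,230:370],(400,300))
d=cv2.resize(I["side"][240:400,280:493],(400,300))
cv2.imwrite("pics/m6.png",np.vstack([np.hstack([a,b]),np.hstack([c,d])])[:,:,::-1])
for n in I: np.save(n+"6.npy",I[n])
```

```text
[524.60789104 133.21964192 226.98918148] -1.2368147520531056
```

View pics/m6.png

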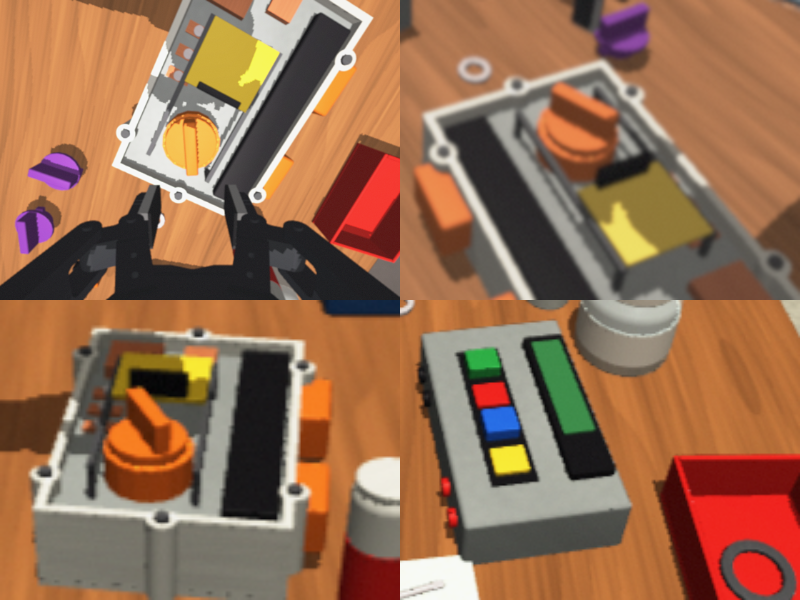

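Last picture: plug seated in the socket with its bar turned, guard still fully open to +y, red key down and green up. Now I'll check plug angle and height, and locate the green key.

Run:
```python
from h import *
z=np.load("w6.npz");im=z["im"];C=cam("wrist",dict(position=z["p"],orientation=z["q"]))
h=cv2.cvtColor(im,cv2.COLOR_RGB2HSV)
print("proj bar ends for -1.177",*[proj(C,np.array([522.5,132.7,126])+s*31*np.array([np.cos(1.177),-np.sin(1.177),0])).round(1) for s in (1,-1)],"centre",proj(C,[522.5,132.7,126]))
m=cv2.inRange(h,(10,140,200),(28,255,255));m[:150]=0;m[250:]=0;m[:,:220]=0;m[:,310:]=0
# bar edges: strong lines
g=cv2.Canny(cv2.cvtColor(im,cv2.COLOR_RGB2GRAY),40,120);g[:158]=0;g[245:]=0;g[:,:228]=0;g[:,304:]=0
L=cv2.HoughLinesP(g,1,np.pi/360,18,minLineLength=30,maxLineGap=5)
for l in (L[:,0] if L is not None else []):
    for zz in (126,):
        a,b=onz(C,l[:2],zz),onz(C,l[2:],zz);v=b-a;print(l,a[:2].round(1),b[:2].round(1),"ang",np.arctan(v[1]/v[0]).round(3),np.hypot(*v[:2]).round(1))
S,D=cam("scene"),cam("side");sc,sd=np.load("scene6.npy"),np.load("side6.npy")
P={}
for c in ("green","red","blue","yellow"):
    for n,CC,I in (("scene",S,sc),("side",D,sd)):
        for ce,st,mm in blobs(I,c,40):
            zz=74 if c in("green","blue") else 66
            p=onz(CC,ce,zz)
            if 560<p[0]<630 and -340<p[1]<-160 and st[4]<400:
                hh=cv2.cvtColor(I,cv2.COLOR_RGB2HSV)[:,:,2];v=hh[mm>0];t=mm.astype(bool)&(hh>0.85*np.percentile(v,90));ys,xs=np.nonzero(t)
                print(c,n,st.tolist(),p.round(1),"top",onz(CC,(xs.mean(),ys.mean()),zz).round(1),len(xs)); P[c,n]=(xs.mean(),ys.mean())
    if len([k for k in P if k[0]==c])==2: print(c,tri(S,P[c,"scene"],D,P[c,"side"]))
```

```text
proj bar ends for -1.177 [269.4 248.2] [264.6 173.3] centre [267.11499957 212.06933786]
[276 183 277 244] [521.3 157.1] [539.  109.6] ang -1.214 50.7
[254 161 258 225] [500.  167.5] [519.1 120.1] ang -1.188 51.2
[229 209 236 160] [493.3 125.3] [487.  163.8] ang -1.409 39.1
[273 180 275 235] [518.4 158.5] [534.8 116.4] ang -1.197 45.2
[235 163 292 163] [487.  161.4] [527.6 175.5] ang 0.334 43.0
[285 159 303 195] [521.6 176.6] [544.3 155. ] ang -0.76 31.4
[262 172 294 165] [508.4 161.6] [529.5 174.6] ang 0.551 24.8
green scene [239, 203, 13, 10, 90] [ 599.6 -188.8   74. ] top [ 597.  -194.2   74. ] 49
green side [314, 266, 20, 16, 261] [ 594.3 -205.2   74. ] top [ 594.2 -199.6   74. ] 159
green (array([ 595.08320799, -197.33335873,   71.3204811 ]), np.float64(1.0777539881605935))
red scene [231, 198, 12, 8, 60] [ 603.3 -231.6   66. ] top [ 602.1 -231.6   66. ] 52
red side [318, 284, 21, 14, 224] [ 599.1 -236.5   66. ] top [ 599.  -235.3   66. ] 182
red (array([ 600.16306073, -233.96244799,   63.98522333]), np.float64(1.939423095195937))
blue scene [223, 189, 13, 10, 81] [ 608.9 -258.7   74. ] top [ 606.4 -265.1   74. ] 40
blue side [323, 296, 22, 19, 321] [ 603.8 -275.7   74. ] top [ 603.8 -271.    74. ] 200
blue (array([ 604.6371799 , -268.84326206,   71.17013926]), np.float64(0.7663802715649655))
yellow side [327, 317, 23, 17, 294] [ 608.7 -307.9   66. ] top [ 608.6 -306.8   66. ] 233
```

Bar angle ≈ -1.19 (expected -1.177), so the plug is at the stop. The green key is at (595,-198), with height triangulated at 71 against 74 expected and 37 mm spacing to red. Going above it with fingers shut.

Call:
step_arm(moves="0 0.003 -0.015 0 -0.01;0 0.006 -0.028 0 -0.02;0 0.006 -0.028 0 -0.02;0 0.006 -0.028 0 -0.02;0 0.006 -0.028 0 -0.02;0 0.006 -0.028 0 -0.02;0 0.006 -0.028 0 -0.02;0 0.006 -0.028 0 -0.02;0 0.006 -0.028 -0.01 -0.02;0 0.006 -0.028 -0.02 -0.02;0 0.006 -0.028 -0.025 -0.01;0 0.005 -0.024 -0.025 0;0 0.003 -0.012 -0.025 0;0 0 0 -0.02 0;0 0 0 0 0;0 0 0 0 0;0 0 0 0 0;0 0 0 0 0;0 0 0 0 0")

```text
clock: 16.42
position: [596.7, -197.8, 103.6]
orientation: [0.658, 0.753, 0.001, 0.002]
contact_force: [-0.3, 0.2, -0.3]
finger_gap: 0.001
finger_force: 0.0
```

Position is good. Now pressing: contact at 74, full travel at 66.

Call:
step_arm(moves="0 -0.001 0 -0.010 0;0 0 0 -0.010 0;0 0 0 -0.005 0;0 0 0 -0.003 0;0 0 0 -0.003 0;0 0 0 -0.002 0;0 0 0 -0.002 0;0 0 0 0 0;0 0 0 0 0")

```text
clock: 17.17
position: [594.8, -198.1, 66.6]
orientation: [0.658, 0.753, 0.0, 0.0]
contact_force: [-0.4, -0.2, 0.9]
finger_gap: 0.002
finger_force: 0.0
```

Call:
step_arm(moves="0 0 0 -0.001 0;0 0 0 -0.001 0;0 0 0 -0.001 0;0 0 0 0 0;0 0 0 0 0")

```text
clock: 17.58
position: [595.1, -198.2, 66.0]
orientation: [0.658, 0.753, 0.0, 0.001]
contact_force: [-3.2, 1.1, 11.9]
finger_gap: 0.001
finger_force: 6.1
```

Call:
step_arm(moves="0 0 0 -0.0005 0;0 0 0 0 0;0 0 0 0 0;0 0 0 0.01 0;0 0 0 0.03 0;0 0 0 0.04 0;0 -0.02 0.02 0.04 0;0 -0.03 0.03 0.03 0;0 -0.03 0.03 0 0;0 0 0 0 0;0 0 0 0 0;0 0 0 0 0")

```text
clock: 18.58
position: [524.4, -127.5, 201.6]
orientation: [0.658, 0.753, 0.0, 0.001]
contact_force: [0.6, -0.4, 0.1]
finger_gap: -0.004
finger_force: 0.0
```

Run:
```python
from h import *
o=observe();print(o["position"].round(1),o["contact_force"].round(1))
S,D=cam("scene"),cam("side");I={n:camera(n) for n in ("scene","side")}
b=np.load("side6.npy");b2=np.load("scene6.npy")
for n,old in (("side",b),("scene",b2)):
    for c in ("green","red","blue","yellow"):
        for t,im in (("old",old),("new",I[n])):
            for ce,st,m in blobs(im,c,40):
                if st[4]<400 and ((n=="side" and 310<ce[0]<345 and ce[1]>255) or (n=="scene" and 215<ce[0]<255 and 180<ce[1]<215)): print(n,c,t,ce.round(1),st.tolist())
# bystanders/plug/guard: pixel change elsewhere in the side view
df=(np.abs(b.astype(int)-I["side"]).max(2)>60).astype(np.uint8)
k,l,st,ce=cv2.connectedComponentsWithStats(df)
print([ (s.tolist()) for s in st[1:] if s[4]>30])
for n in ("scene","side"):
    for ce,st,m in blobs(I[n],"yellow",300): print(n,"guard?",ce.round(1),st.tolist())
    for ce,st,m in blobs(b if n=="side" else b2,"yellow",300): print(n,"old",ce.round(1),st.tolist())
```

```text
[ 524.4 -127.5  201.6] [ 0.6 -0.4  0.1]
side green old [323.9 273.2] [314, 266, 20, 16, 261]
side green new [323.3 274.6] [314, 268, 20, 14, 213]
side red old [327.9 290.1] [318, 284, 21, 14, 224]
side red new [328.4 288.5] [318, 280, 21, 18, 282]
side blue old [333.3 305.4] [323, 296, 22, 19, 321]
side blue new [333.3 305.4] [323, 296, 22, 19, 323]
side yellow old [338.  324.9] [327, 317, 23, 17, 294]
side yellow new [338. 325.] [327, 317, 23, 17, 299]
scene green old [245.  207.4] [239, 203, 13, 10, 90]
scene green new [244.8 208.6] [238, 204, 15, 10, 90]
scene red old [236.1 201. ] [231, 198, 12, 8, 60]
scene red new [236.2 199.9] [231, 196, 12, 9, 71]
scene blue old [229.2 193.2] [223, 189, 13, 10, 81]
scene blue new [228.6 192.6] [223, 189, 13, 9, 63]
[[244, 0, 48, 46, 586], [299, 0, 27, 54, 709], [37, 27, 67, 108, 2314], [46, 36, 15, 26, 207], [33, 39, 6, 12, 42], [0, 46, 23, 10, 34], [0, 54, 25, 13, 171], [310, 55, 6, 17, 65], [25, 56, 39, 18, 174], [158, 60, 156, 131, 5884], [0, 66, 17, 6, 66], [19, 68, 32, 33, 339], [255, 80, 7, 9, 40], [51, 127, 124, 53, 1770], [79, 158, 228, 96, 5747], [314, 265, 20, 15, 128], [318, 280, 21, 17, 136]]
scene old [393.8 324.7] [361, 302, 64, 50, 1445]
side guard? [89.3 45.8] [83, 26, 18, 47, 339]
side old [88.  60.5] [70, 26, 36, 70, 1277]
side old [288.1 135.6] [269, 128, 36, 18, 318]
```

Run:
```python
from h import *
u=np.array([-np.sin(-.127),np.cos(-.127)])
for n,s in (("w5",(522.7,133.1)),("w6",None),("w1",(522.5,133.7))):
    z=np.load(n+".npz");im=z["im"];C=cam("wrist",dict(position=z["p"],orientation=z["q"]))
    h=cv2.cvtColor(im,cv2.COLOR_RGB2HSV);m=cv2.inRange(h,(20,150,80),(32,255,255))
    k,l,st,ce=cv2.connectedComponentsWithStats(m);i=1+st[1:,4].argmax();ys,xs=np.nonzero(l==i)
    P=np.array([onz(C,p,97)[:2] for p in zip(xs,ys)])@u
    s=s or (522.6,133.2); print(n,st[i].tolist(),"edges along y rel socket",np.percentile(P,[0.5,2,98,99.5]).round(1)-np.dot(s,u).round(1))
```

```text
w5 [354, 89, 137, 129, 13154] edges along y rel socket [ 61.8  63.6 134.3 135.3]
w6 [259, 23, 132, 134, 9241] edges along y rel socket [ 64.2  67.7 134.5 135.4]
w1 [195, 0, 114, 40, 2876] edges along y rel socket [62.8 63.5 86.8 87. ]
```

The guard's edge sits at the 63 mm end-stop position, green is down, red is up, and the yellow and blue keys are unchanged. Handing in.

```bash
python3 -c "
from station import *
print(close_job())"
```

```text
the job is handed in; nothing more can be done
None
```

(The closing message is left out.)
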